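# Find the tired shock mount and push its reject tag down

### The job

One of the three spring shock mounts on the inspection plate has gone soft. Press each mount's rubber pad down a few millimetres with the fingertips to find which gives most easily; once all three have been tried, push that mount's reject tag fully down and leave the other two tags up. Only press and push, without ramming anything: pick nothing up, and leave the loose parts where they are.

Things in the scene. Friction and masses are not known exactly. Their poses are not given: they have to be found in the camera images.
- plate: Ground steel inspection plate bolted to the bench, 135 (x) x 310 (y) x 12 mm, long side across in front of the robot, yaw within 0.25 rad. Origin: centre of its underside, on the worktop; x away from the robot, y along it to the left, z up. Three identical-looking spring shock mounts stand on it in a row at x = +32 mm, y = +100 (left), 0 (middle), -100 mm (right), each with a reject tag on the robot's side.
- pad_left_top (a point): Centre of the top face of the left mount's pad: flat round black rubber, 42 mm across, 80 mm above the bench when up, on a 13 mm stem. The housing below is turned aluminium, 37 mm across (flange 53), its top 49 mm above the bench.
- pad_left (a joint): How far the left pad is pressed down, m: 0 up, 0.014 at its stop; springs back (rests at 0.1 to 0.4 mm by its own weight). The hidden springs change places from start to start: 1 to 3 N per mm, even over the travel, the other two at least 1.7 times as stiff as the softest. A press of 8 to 10 N reaches no stop.
- ring_left (a joint): Travel ring of the left mount: black O-ring, 20 mm across, a drag fit on the stem, at first 1 mm above the housing. Value: m it has been pushed up the stem, 0 at first. Pressing the pad by d drives it to d - 0.001, where it stays as a record of the deepest press.
- tag_left (a joint): Reject tag of the left mount, rad: 0 raised (free end 24 degrees above level, pointing to the robot), 0.42 fully down, level on its rest; starts within 0.05 of raised. About 1 to 3 N downward at its free end moves it; it stays where it is left.
- tag_left_end (a point): Point on the left tag, mid-width, 30 mm from its hinge, 6 mm short of its free end. The tag is a brass leaf 36 long, 28 wide, 2.5 mm thick, hinged about the plate's y direction at plate x = -20, 34.5 mm above the bench, reaching towards the robot. This point is at plate x = -47, 47 mm above the bench when raised; x = -50, 34.5 mm when down.
- pad_middle_top (a point): Centre of the top face of the middle mount's pad: flat round black rubber, 42 mm across, 80 mm above the bench when up, on a 13 mm stem. The housing below is turned aluminium, 37 mm across (flange 53), its top 49 mm above the bench.
- pad_middle (a joint): How far the middle pad is pressed down, m: 0 up, 0.014 at its stop; springs back (rests at 0.1 to 0.4 mm by its own weight). The hidden springs change places from start to start: 1 to 3 N per mm, even over the travel, the other two at least 1.7 times as stiff as the softest. A press of 8 to 10 N reaches no stop.
- ring_middle (a joint): Travel ring of the middle mount: black O-ring, 20 mm across, a drag fit on the stem, at first 1 mm above the housing. Value: m it has been pushed up the stem, 0 at first. Pressing the pad by d drives it to d - 0.001, where it stays as a record of the deepest press.
- tag_middle (a joint): Reject tag of the middle mount, rad: 0 raised (free end 24 degrees above level, pointing to the robot), 0.42 fully down, level on its rest; starts within 0.05 of raised. About 1 to 3 N downward at its free end moves it; it stays where it is left.
- tag_middle_end (a point): Point on the middle tag, mid-width, 30 mm from its hinge, 6 mm short of its free end. The tag is a brass leaf 36 long, 28 wide, 2.5 mm thick, hinged about the plate's y direction at plate x = -20, 34.5 mm above the bench, reaching towards the robot. This point is at plate x = -47, 47 mm above the bench when raised; x = -50, 34.5 mm when down.
- pad_right_top (a point): Centre of the top face of the right mount's pad: flat round black rubber, 42 mm across, 80 mm above the bench when up, on a 13 mm stem. The housing below is turned aluminium, 37 mm across (flange 53), its top 49 mm above the bench.
- pad_right (a joint): How far the right pad is pressed down, m: 0 up, 0.014 at its stop; springs back (rests at 0.1 to 0.4 mm by its own weight). The hidden springs change places from start to start: 1 to 3 N per mm, even over the travel, the other two at least 1.7 times as stiff as the softest. A press of 8 to 10 N reaches no stop.
- ring_right (a joint): Travel ring of the right mount: black O-ring, 20 mm across, a drag fit on the stem, at first 1 mm above the housing. Value: m it has been pushed up the stem, 0 at first. Pressing the pad by d drives it to d - 0.001, where it stays as a record of the deepest press.
- tag_right (a joint): Reject tag of the right mount, rad: 0 raised (free end 24 degrees above level, pointing to the robot), 0.42 fully down, level on its rest; starts within 0.05 of raised. About 1 to 3 N downward at its free end moves it; it stays where it is left.
- tag_right_end (a point): Point on the right tag, mid-width, 30 mm from its hinge, 6 mm short of its free end. The tag is a brass leaf 36 long, 28 wide, 2.5 mm thick, hinged about the plate's y direction at plate x = -20, 34.5 mm above the bench, reaching towards the robot. This point is at plate x = -47, 47 mm above the bench when raised; x = -50, 34.5 mm when down.
- spanner_nut: Bystander, loose: hardened steel nut, 29x26x23, standing on the plate between the left and middle mounts (mm). Origin: centre of its underside. Not to be moved.
- hex_key_0: Bystander, loose: black hex key, 65 long and 6 thick, lying on the plate between the middle and right mounts (mm). Origin: centre of its underside. Not to be moved.
- collet_0: Bystander, loose: steel spring collet, 28 across and 36 tall, standing just in front of the plate (mm). Origin: centre of its underside. Not to be moved.
- coupling_c: Bystander, loose: threaded coupling with green nut, 31x28x56 tall, standing behind the plate (mm). Origin: centre of its underside. Not to be moved.
- setting_ring: Bystander, loose: steel setting ring, 45 across, 12 high, lying behind the plate (mm). Origin: centre of its underside. Not to be moved.
- screwdriver_b: Bystander, loose: small yellow-handled screwdriver, 136 long, 18 high, lying in front of the plate (mm). Origin: centre of its underside. Not to be moved.
- loupe: Bystander, loose: black loupe, 36 across, 19 high, lying off the plate's left end (mm). Origin: centre of its underside. Not to be moved.

How it is judged:
By the outcome, as a careful person would: the job done as asked, in the order asked, and still so for the second after the job is handed in, with the robot touching nothing.
It also fails if it takes over 51 s, if anything falls off the work surface, if the arm or the gripper's body presses on something with over 40 N, if the wrist force passes 120 N, or if a joint passes its speed limit or range.

### The arm

A 6-joint arm with a two-finger parallel gripper is mounted at the origin on a cart in front of the work surface, level with it; the furniture and walls round the work are solid. World frame = base frame: x ahead of the robot, y to its left, z up, the work surface at z = 0. Lengths are in m, angles in rad, forces in N, time in s.
With the tool pointing down it reaches from about 0.3 to 0.85 m from the base axis. Payload 4.2 kg.
Tool frame: the origin (TCP) lies at the very end of the fingers, on their centre line; the grasp point (between the pads) lies 19 mm behind it; z points along the fingers, x is the direction in which the jaws open and shut, and the axes are right-handed (so a half turn about z gives the same grasp; the last joint's range is limited). The gripper opens to 91 mm and grips with 3 to 60 N. Pads are 32 mm wide; open, the fingers measure 118 mm over their backs; the gripper's body (76 mm by 178 mm) begins 60 mm behind the grasp point.
Start: joints at [1.197, 0.32, 1.565, -0, 1.257, -0.02], TCP at [0.199, 0.539, 0.214] pointing down, gripper open.
Joint ranges: [-3.11, 3.11], [-0.84, 2.01], [0.21, 2.61], [-1.34, 4.49], [0.05, 2.63], [-2.56, 2.56]. Speed limits (rad/s): [2.57, 2.57, 3.14, 3.14, 3.14, 3.14].

### API

Orientations are given as a 3x3 rotation matrix whose columns are the frame's x, y, z axes.
In Python, from station import ctrl gives the robot as it stands.
- The arm moves only by the tool step_arm, never from a script. Its argument "moves" is a list of rows, each an object with "xyz": the shift along the tool's x, y, z in cm, a list of three; "twist": the turn about the tool's z in degrees. A call has 1 to 5 rows; each row shifts and turns the pose as measured when the row begins, along the tool's axes as they then stand; what a row does not reach is not made up. A row lasts 1/10 s, in which the tool goes at most 50 mm and 8.59 degrees, less where a joint would pass 70% of its speed; a pose out of reach is approached as far as the arm can. A call with a gripper value outside its range is refused whole. "fingers" is the finger opening in cm, from 0 to 9.12, set as the call begins (left out, the last holds). The fingers move at their own pace and stop on an object; "force" is the grip in N (left out, the last holds). Time passes only in rows, so rows that do not move let the fingers close. It gives the time, the measured TCP pose, the force and the opening at its end, in the units of the state.
- ctrl.observe(): the state, without advancing time (a new reading comes with each control period).
- ctrl.get_image(name): name is "scene" or "top" or "wrist"; returns a dict with "frame" (420x560x3 uint8, red, green, blue), "z_map" (420x560 float32, m along the optical axis (not along the pixel's ray), 0 where there is no reading), "K" (3x3 intrinsics, pixels), "xyz" and "orientation" of the camera in the world; the wrist camera has in their place "tool_from_camera" (4x4, takes a point from camera to tool coordinates, whose origin is the TCP and whose axes are the tool frame's). Camera axes: x right, y up, looking along -z (the intrinsics and any distortion apply to the point x, -y, -z); pixel columns grow to the right and rows downward; lengths in m; the calibration is good to about 2 mm. A picture is of the moment at which its call begins: read the wrist's pose just before it.
- ctrl.close_job(): hands the job in, once; it reports no verdict.
The state is a dict: "time": time; "joint_positions": joint angles; "dq": joint speeds; "joint_efforts": joint torques, N m; "ee_pos": TCP position; "tcp_rot": TCP orientation; "wrist_force": force on the tool from outside, world axes, zero at the start; "moment": the same for the moment, N m; "grip_width": finger opening in m.
Only numpy, scipy, OpenCV 4.12 (cv2) and the standard library are available. Lean on these libraries where they do the work, as an engineer would, in place of code of your own. Each camera call takes 0.05 s, during which the arm holds its last target. There are 200 camera calls.

## Working session

There is one attempt and no reset: what is moved stays moved. The work goes in short steps, Python scripts to look and compute and a tool call to move; the robot and the scene stay as the last step left them, time stands still between calls to the robot, and variables do not carry over. Pictures are saved under pics/ and viewed, about 8 in all and at most 12, crops included, and the job is handed in when it is done.

Besides the shell and the picture viewer there is one more tool, called after "Call:" as name(argument=value, ...) on one line, values as JSON. step_arm: Moves the arm, as the interface text tells. Its arguments: {"type":"object","properties":{"moves":{"type":"array","items":{"type":"object","properties":{"xyz":{"type":"array","items":{"type":"number"}},"twist":{"type":"number"}}}},"fingers":{"type":"number"},"force":{"type":"number"}},"required":["moves"]}

```bash
mkdir -p pics; ls
cat > h.py <<'E'
import numpy as np, cv2
from station import ctrl
def shot(n,save):
    im=ctrl.get_image(n); cv2.imwrite(f'pics/{save}.png',im['frame'][:,:,::-1]); np.savez(f'pics/{save}.npz',**{k:v for k,v in im.items()}); return im
def world(im,name=None):
    # per-pixel world points from the depth map
    K=im['K'];z=im['z_map'];h,w=z.shape
    u,v=np.meshgrid(np.arange(w),np.arange(h))
    p=np.stack([(u-K[0,2])/K[0,0]*z,-(v-K[1,2])/K[1,1]*z,-z],-1)
    return p@np.array(im['orientation']).T+np.array(im['xyz'])
E
python3 - <<'E'
from h import *
s=ctrl.observe(); print(s)
a=shot('top','top0');b=shot('scene','scene0')
for i in(a,b): print({k:v for k,v in i.items() if k not in('frame','z_map')}, (i['z_map']>0).mean())
cv2.imwrite('pics/both0.png',cv2.resize(np.vstack([a['frame'],b['frame']])[:,:,::-1],None,fx=.7,fy=.7))
E
```

```text
pics
{'time': 0.0, 'joint_positions': array([ 1.19700709e+00,  3.20275141e-01,  1.56563759e+00, -4.93541899e-05,
        1.25740880e+00, -1.99726573e-02]), 'dq': array([-0.00052712, -0.00098826, -0.0024877 ,  0.00148604,  0.0001469 ,
       -0.00068803]), 'joint_efforts': array([-6.53723646e-05, -4.12468314e+01, -2.31973654e+01,  7.27739884e-02,
        4.55429172e-02, -1.18541038e-04]), 'ee_pos': array([0.19904533, 0.53892353, 0.213146  ]), 'tcp_rot': array([[ 3.46465675e-01,  9.38062466e-01, -5.87584665e-04],
       [ 9.38061056e-01, -3.46466173e-01, -1.62664565e-03],
       [-1.72947344e-03,  1.23865914e-05, -9.99998504e-01]]), 'wrist_force': array([-0.06761577,  0.20095068, -0.4538858 ]), 'moment': array([ 0.03395706, -0.01704544, -0.02505992]), 'grip_width': 0.09105063623412447}
{'K': array([[540.04157939,   0.        , 289.3497547 ],
       [  0.        , 540.04157939, 215.74941425],
       [  0.        ,   0.        ,   1.        ]]), 'xyz': array([0.47514571, 0.11958165, 1.1938498 ]), 'orientation': array([[-0.01704157,  0.99646603, -0.08224978],
       [-0.99960389, -0.01882229, -0.02092344],
       [-0.02239762,  0.08186063,  0.99639208]])} 0.9960204081632653
{'K': array([[442.65235615,   0.        , 288.26284811],
       [  0.        , 442.65235615, 208.44058555],
       [  0.        ,   0.        ,   1.        ]]), 'xyz': array([ 0.09692426, -0.35704397,  0.55861896]), 'orientation': array([[ 0.71725038,  0.39778187, -0.57212016],
       [-0.69662457,  0.42855572, -0.5753731 ],
       [ 0.01631238,  0.81123953,  0.58448638]])} 0.9960926870748299
```

View pics/top0.png

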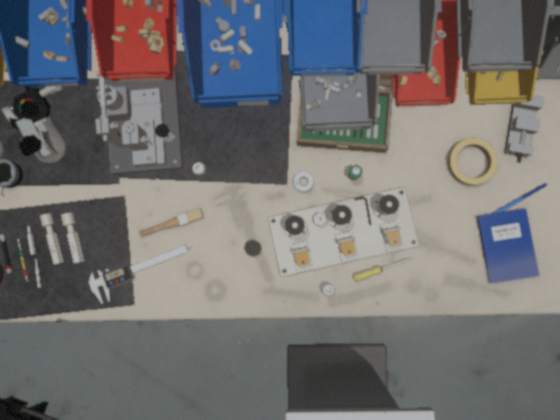

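View pics/scene0.png

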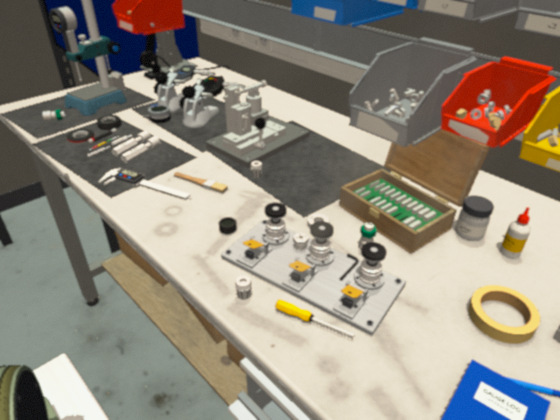

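Top view: the plate spans about columns 270–417. The pads are near (294,225), (341,215) and (388,205), and the brass tags near (302,257), (347,246) and (393,236). The collet (328,289) and screwdriver (370,273) are in front of the plate. Next I measure these with rays and depth.

```bash
cat >> h.py <<'E'
def ray(im,u,v,h):
    K=im['K'];d=np.array(im['orientation'])@np.array([(u-K[0,2])/K[0,0],-(v-K[1,2])/K[1,1],-1]);c=np.array(im['xyz'])
    return c+d*(h-c[2])/d[2]
E
python3 - <<'E'
from h import *
T=dict(np.load('pics/top0.npz'));S=dict(np.load('pics/scene0.npz'))
for nm,im,box in(('top',T,(180,280,260,430)),('scene',S,(195,330,215,410))):
    f=im['frame'];W=world(im);hsv=cv2.cvtColor(f,cv2.COLOR_RGB2HSV)
    r=np.zeros(f.shape[:2],bool);r[box[0]:box[1],box[2]:box[3]]=1
    print(nm,'bench z',np.median(W[r][:,2]))
    for lab,m in(('pad',r&(W[...,2]>.073)&(W[...,2]<.09)),('brass',r&(hsv[...,0]>8)&(hsv[...,0]<22)&(hsv[...,1]>110)&(hsv[...,2]>90))):
        n,L,st,c=cv2.connectedComponentsWithStats(m.astype(np.uint8))
        for i in range(1,n):
            if st[i,4]>12:
                q=W[L==i]; print(lab,st[i,4],c[i].round(1),'med',np.median(q,0).round(4),'midrange',((q.min(0)+q.max(0))/2).round(4),'ray',ray(im,*c[i],.08 if lab=='pad' else .044).round(4))
    m=r&(W[...,2]>.006)&(W[...,2]<.018)
    n,L,st,c=cv2.connectedComponentsWithStats(m.astype(np.uint8));i=1+st[1:,4].argmax()
    q=W[L==i][:,:2].astype(np.float32);
    print('plate rect',cv2.minAreaRect(q))
E
python3 - <<'E'
import cv2
a=cv2.imread('pics/top0.png')[175:305,245:430];b=cv2.imread('pics/scene0.png')[190:345,210:420]
cv2.imwrite('pics/c0.png',cv2.resize(a,None,fx=4,fy=4,interpolation=cv2.INTER_CUBIC))
E
```

```text
top bench z 0.009121769075995156
pad 320 [388.8 203.6] med [ 0.5882 -0.063   0.0794] midrange [ 0.5888 -0.0635  0.0793] ray [ 0.5884 -0.0628  0.08  ]
pad 315 [341.5 214.2] med [0.5687 0.0347 0.0794] midrange [0.5678 0.0349 0.0791] ray [0.5683 0.0351 0.08  ]
pad 316 [294.6 224.6] med [0.5481 0.132  0.0795] midrange [0.5488 0.1327 0.0794] ray [0.5485 0.1325 0.08  ]
brass 14 [345.  245.1] med [0.5055 0.0265 0.0405] midrange [0.5056 0.0264 0.0417] ray [0.5052 0.0267 0.044 ]
brass 69 [301.5 257.6] med [0.4816 0.1205 0.0425] midrange [0.4797 0.1194 0.0429] ray [0.4806 0.1195 0.044 ]
plate rect ((0.5365779995918274, 0.02772800624370575), (0.1366460770368576, 0.31030529737472534), 11.508647918701172)
scene bench z 0.010613502793468066
pad 281 [275.4 209.7] med [0.5463 0.1278 0.0793] midrange [0.5487 0.1306 0.0775] ray [0.5453 0.1273 0.08  ]
pad 328 [321.6 229.2] med [0.5657 0.0311 0.079 ] midrange [0.5673 0.0327 0.0774] ray [0.565  0.0303 0.08  ]
pad 390 [373.5 251. ] med [ 0.5857 -0.0663  0.0792] midrange [ 0.589  -0.065   0.0775] ray [ 0.5847 -0.0668  0.08  ]
brass 850 [381.2 220.9] med [0.7191 0.0053 0.031 ] midrange [0.7199 0.012  0.0276] ray [ 0.7031 -0.0017  0.044 ]
brass 85 [252.5 243.8] med [0.4781 0.1159 0.044 ] midrange [0.4799 0.118  0.0332] ray [0.4785 0.1155 0.044 ]
brass 134 [299.2 266. ] med [0.4986 0.0184 0.0437] midrange [0.4997 0.02   0.0346] ray [0.4984 0.0179 0.044 ]
brass 112 [351.5 291.7] med [ 0.5167 -0.0794  0.044 ] midrange [ 0.5199 -0.0776  0.0334] ray [ 0.5171 -0.0802  0.044 ]
brass 13 [297.  316.8] med [ 0.4435 -0.0329  0.0055] midrange [ 0.4437 -0.0351  0.0032] ray [ 0.4183 -0.0568  0.044 ]
plate rect ((0.5380513668060303, 0.02722024917602539), (0.13924595713615417, 0.31062978506088257), 11.215259552001953)
```

View pics/c0.png

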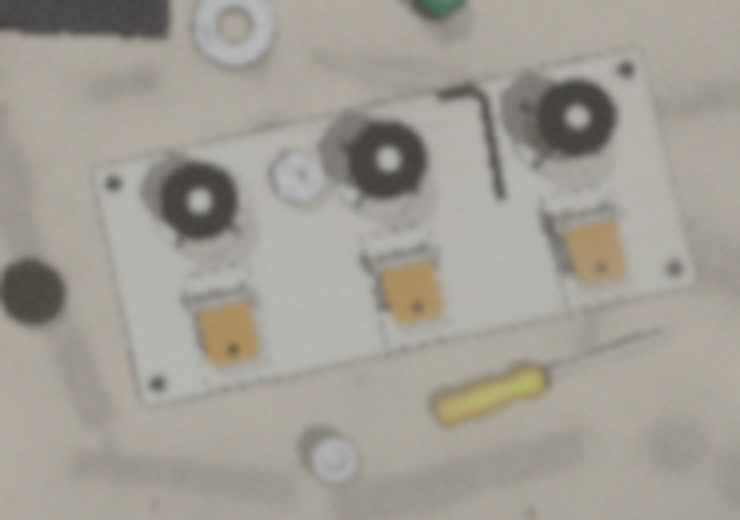

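Top and scene views agree to about 3 mm: pads left (0.548, 0.131), middle (0.567, 0.034), right (0.587, −0.065), with plate yaw 0.20. I now close the fingers and align tool x with plate x.

Call:
step_arm(moves=[{"xyz": [0,0,0],"twist": 8.4},{"xyz": [0,0,0],"twist": 8.4},{"xyz": [0,0,0],"twist": 8.4},{"xyz": [0,0,0],"twist": 8.4},{"xyz": [0,0,0],"twist": 8.4}], fingers=0, force=20)

```text
time: 0.6
ee_pos: [0.1984, 0.5374, 0.2105]
tcp_rot: [[0.894, 0.448, -0.003], [0.448, -0.894, -0.007], [-0.005, 0.005, -1.0]]
wrist_force: [-0.4, 0.4, 0.7]
grip_width: 0.0541
```

Call:
step_arm(moves=[{"xyz": [0,0,0],"twist": 8.4},{"xyz": [0,0,0],"twist": 8.4},{"xyz": [1,3,0],"twist": 0},{"xyz": [2,4,0],"twist": 0},{"xyz": [2,4,0],"twist": 0}])

```text
time: 1.1
ee_pos: [0.2643, 0.4372, 0.2078]
tcp_rot: [[0.986, 0.168, -0.005], [0.168, -0.986, -0.01], [-0.007, 0.009, -1.0]]
wrist_force: [0.9, -0.1, 0.4]
grip_width: 0.0138
```

```bash
cat >> h.py <<'E'
C=np.array([.537,.028,0]);c,s=np.cos(.2015),np.sin(.2015);R=np.array([[c,-s,0],[s,c,0],[0,0,1]])
def P(x,y,z): return C+R@np.array([x,y,z])
def to(t):
    o=ctrl.observe();Rt=np.array(o['tcp_rot']);x=Rt[:,0]
    print('t',o['time'],'p',o['ee_pos'].round(4),'F',o['wrist_force'].round(2),'w',round(o['grip_width'],4),'yaw err tool deg',np.degrees(np.arctan2(x[1],x[0])-.2015).round(2),'tilt z',Rt[:,2].round(4))
    print('delta cm',(Rt.T@(t-o['ee_pos'])*100).round(2))
E
python3 -c "
from h import *
to(P(.032,.1,.12))"
```

```text
t 1.1 p [0.2643 0.4372 0.2078] F [ 0.9  -0.06  0.45] w 0.0138 yaw err tool deg -1.86 tilt z [-0.0054 -0.0098 -0.9999]
delta cm [22.93 34.75  8.92]
```

Call:
step_arm(moves=[{"xyz": [2.5,4,0],"twist": -1.8},{"xyz": [2.5,4,0],"twist": 0},{"xyz": [2.5,4,0],"twist": 0},{"xyz": [2.5,4,0],"twist": 0},{"xyz": [2.5,4,0],"twist": 0}])

```text
time: 1.6
ee_pos: [0.4288, 0.2573, 0.2073]
tcp_rot: [[0.979, 0.204, -0.007], [0.204, -0.979, -0.012], [-0.01, 0.01, -1.0]]
wrist_force: [0.6, 1.0, -0.4]
grip_width: 0.0004
```

Call:
step_arm(moves=[{"xyz": [2.5,4,0],"twist": 0},{"xyz": [2.5,3.5,0],"twist": 0},{"xyz": [2.5,3,1],"twist": 0},{"xyz": [1,1,2],"twist": 0},{"xyz": [0,0,0],"twist": 0}])

```text
time: 2.1
ee_pos: [0.5418, 0.1516, 0.1754]
tcp_rot: [[0.981, 0.196, -0.008], [0.196, -0.98, -0.013], [-0.01, 0.011, -1.0]]
wrist_force: [-0.6, -0.1, -0.6]
grip_width: 0.0009
```

```bash
python3 -c "
from h import *
to(P(.032,.1,.10))"
```

```text
t 2.1 p [0.5418 0.1516 0.1754] F [-0.61 -0.15 -0.55] w 0.0009 yaw err tool deg -0.23 tilt z [-0.0076 -0.0128 -0.9999]
delta cm [0.34 1.93 7.56]
```

Call:
step_arm(moves=[{"xyz": [0.3,1.5,2.5],"twist": 0},{"xyz": [0.1,0.5,2.5],"twist": 0},{"xyz": [0,0,2],"twist": 0},{"xyz": [0,0,0.3],"twist": 0},{"xyz": [0,0,0],"twist": 0}])

```text
time: 2.6
ee_pos: [0.5479, 0.1343, 0.1034]
tcp_rot: [[0.98, 0.198, -0.007], [0.198, -0.98, -0.011], [-0.009, 0.009, -1.0]]
wrist_force: [-0.9, 0.0, 0.5]
grip_width: 0.0006
```

```bash
python3 -c "
from h import *
to(P(.032,.1,.08))"
```

```text
t 2.6 p [0.5479 0.1343 0.1034] F [-0.88  0.05  0.49] w 0.0006 yaw err tool deg -0.14 tilt z [-0.007  -0.0107 -0.9999]
delta cm [0.03 0.18 2.34]
```

Call:
step_arm(moves=[{"xyz": [0,0.2,1.0],"twist": 0},{"xyz": [0,0,0.7],"twist": 0},{"xyz": [0,0,0.3],"twist": 0},{"xyz": [0,0,0.2],"twist": 0},{"xyz": [0,0,0],"twist": 0}])

```text
time: 3.1
ee_pos: [0.5494, 0.1339, 0.0835]
tcp_rot: [[0.98, 0.2, -0.001], [0.2, -0.98, -0.009], [-0.003, 0.009, -1.0]]
wrist_force: [-0.4, -0.2, 0.1]
grip_width: 0.0004
```

Call:
step_arm(moves=[{"xyz": [0,0,0.2],"twist": 0},{"xyz": [0,0,0],"twist": 0}])

```text
time: 3.3
ee_pos: [0.5497, 0.1339, 0.0817]
tcp_rot: [[0.98, 0.2, -0.0], [0.2, -0.98, -0.009], [-0.002, 0.009, -1.0]]
wrist_force: [-0.5, 0.3, -0.8]
grip_width: 0.0003
```

Call:
step_arm(moves=[{"xyz": [0,0,0.2],"twist": 0},{"xyz": [0,0,0.2],"twist": 0}])

```text
time: 3.5
ee_pos: [0.5502, 0.134, 0.0782]
tcp_rot: [[0.98, 0.199, 0.001], [0.199, -0.98, -0.009], [-0.001, 0.009, -1.0]]
wrist_force: [-2.7, -0.2, 4.3]
grip_width: 0.0004
```

Call:
step_arm(moves=[{"xyz": [0,0,0.2],"twist": 0},{"xyz": [0,0,0],"twist": 0}])

```text
time: 3.7
ee_pos: [0.5502, 0.134, 0.0773]
tcp_rot: [[0.98, 0.199, 0.001], [0.199, -0.98, -0.008], [-0.001, 0.008, -1.0]]
wrist_force: [-1.1, -0.2, 7.3]
grip_width: 0.0002
```

```bash
python3 -c "
from h import *
to(P(.032,.1,.08))"
```

```text
t 3.7 p [0.5502 0.134  0.0773] F [-1.14 -0.25  7.29] w 0.0002 yaw err tool deg -0.04 tilt z [ 0.001  -0.0083 -1.    ]
delta cm [-0.21  0.13 -0.27]
```

Call:
step_arm(moves=[{"xyz": [0,0,0.2],"twist": 0},{"xyz": [0,0,0.1],"twist": 0}])

```text
time: 3.9
ee_pos: [0.5502, 0.134, 0.0762]
tcp_rot: [[0.98, 0.199, 0.002], [0.199, -0.98, -0.008], [0.0, 0.008, -1.0]]
wrist_force: [-2.4, -0.0, 8.7]
grip_width: 0.0006
```

Call:
step_arm(moves=[{"xyz": [0,0,0.2],"twist": 0},{"xyz": [0,0,0.1],"twist": 0}])

```text
time: 4.1
ee_pos: [0.5502, 0.134, 0.0756]
tcp_rot: [[0.98, 0.199, 0.003], [0.199, -0.98, -0.008], [0.001, 0.008, -1.0]]
wrist_force: [-2.0, -1.2, 9.2]
grip_width: 0.0006
```

```bash
python3 -c "
from h import *
for i in range(4):
  to(P(.032,.1,.08)); ctrl.get_image('top')"
```

```text
t 4.1 p [0.5502 0.134  0.0756] F [-2.04 -1.2   9.2 ] w 0.0006 yaw err tool deg -0.05 tilt z [ 0.0028 -0.0077 -1.    ]
delta cm [-0.21  0.13 -0.44]
t 4.15 p [0.5502 0.134  0.0757] F [-1.88 -0.51  9.09] w 0.0003 yaw err tool deg -0.05 tilt z [ 0.0029 -0.0077 -1.    ]
delta cm [-0.21  0.12 -0.43]
t 4.2 p [0.5502 0.134  0.0758] F [-3.3  -0.53  8.86] w 0.0005 yaw err tool deg -0.05 tilt z [ 0.003  -0.0076 -1.    ]
delta cm [-0.21  0.13 -0.42]
t 4.25 p [0.5502 0.134  0.0757] F [-2.75 -0.77  8.48] w 0.0006 yaw err tool deg -0.05 tilt z [ 0.0028 -0.0077 -1.    ]
delta cm [-0.21  0.12 -0.43]
```

Left: about 8.9 N at a TCP height of 75.7 mm, so roughly 2.1 N/mm. Next is the middle mount.

Call:
step_arm(moves=[{"xyz": [0,0,-0.5],"twist": 0},{"xyz": [0,0,-1.5],"twist": 0},{"xyz": [-0.1,2,-0.5],"twist": 0},{"xyz": [-0.1,4,0],"twist": 0},{"xyz": [0,3,0],"twist": 0}])

```text
time: 4.8
ee_pos: [0.5668, 0.0468, 0.103]
tcp_rot: [[0.979, 0.206, 0.005], [0.206, -0.979, -0.007], [0.004, 0.008, -1.0]]
wrist_force: [0.3, 1.3, 0.4]
grip_width: 0.0006
```

Call:
step_arm(moves=[{"xyz": [0,1,0],"twist": 0},{"xyz": [0,0,0],"twist": 0}])

```text
time: 5.0
ee_pos: [0.5695, 0.0339, 0.1029]
tcp_rot: [[0.979, 0.201, 0.006], [0.201, -0.979, -0.007], [0.004, 0.008, -1.0]]
wrist_force: [0.3, 0.1, -0.1]
grip_width: 0.0004
```

```bash
python3 -c "
from h import *
to(P(.032,0,.08))"
```

```text
t 5.0 p [0.5695 0.0339 0.1029] F [ 0.27  0.08 -0.09] w 0.0004 yaw err tool deg 0.08 tilt z [ 0.0057 -0.0069 -1.    ]
delta cm [-0.11 -0.09  2.29]
```

Call:
step_arm(moves=[{"xyz": [-0.1,-0.1,1.0],"twist": 0},{"xyz": [0,0,0.7],"twist": 0},{"xyz": [0,0,0.3],"twist": 0},{"xyz": [0,0,0.2],"twist": 0},{"xyz": [0,0,0.2],"twist": 0}])

```text
time: 5.5
ee_pos: [0.5673, 0.0377, 0.0763]
tcp_rot: [[0.979, 0.205, 0.004], [0.205, -0.979, -0.007], [0.002, 0.008, -1.0]]
wrist_force: [-1.2, -3.3, 4.7]
grip_width: 0.0004
```

Call:
step_arm(moves=[{"xyz": [0,0,0.2],"twist": 0},{"xyz": [0,0,0.2],"twist": 0}])

```text
time: 5.7
ee_pos: [0.5673, 0.0377, 0.0734]
tcp_rot: [[0.978, 0.207, 0.004], [0.207, -0.978, -0.008], [0.003, 0.009, -1.0]]
wrist_force: [-2.5, -1.7, 6.8]
grip_width: 0.0001
```

Call:
step_arm(moves=[{"xyz": [0,0,0.2],"twist": 0},{"xyz": [0,0,0],"twist": 0}])

```text
time: 5.9
ee_pos: [0.5673, 0.0377, 0.0732]
tcp_rot: [[0.978, 0.207, 0.005], [0.207, -0.978, -0.008], [0.003, 0.009, -1.0]]
wrist_force: [-2.5, -1.9, 6.7]
grip_width: 0.0001
```

Middle: 6.7 N at 73.2 mm, about 1.0 N/mm. Then the right mount.

Call:
step_arm(moves=[{"xyz": [0,0,-0.7],"twist": 0},{"xyz": [0,0,-1.5],"twist": 0},{"xyz": [0,2,-0.5],"twist": 0},{"xyz": [0,4,0],"twist": 0},{"xyz": [0,3,0],"twist": 0}])

```text
time: 6.4
ee_pos: [0.5867, -0.0471, 0.1034]
tcp_rot: [[0.977, 0.213, 0.008], [0.213, -0.977, -0.005], [0.007, 0.006, -1.0]]
wrist_force: [0.1, 0.3, -0.5]
grip_width: 0.0006
```

Call:
step_arm(moves=[{"xyz": [0,1.3,0],"twist": 0},{"xyz": [0,0,0],"twist": 0}])

```text
time: 6.6
ee_pos: [0.5903, -0.0623, 0.1035]
tcp_rot: [[0.978, 0.209, 0.009], [0.209, -0.978, -0.004], [0.008, 0.006, -1.0]]
wrist_force: [-0.0, 0.3, -0.4]
grip_width: 0.0007
```

```bash
python3 -c "
from h import *
to(P(.032,-.1,.08))"
```

```text
t 6.6 p [ 0.5903 -0.0623  0.1035] F [-0.01  0.32 -0.39] w 0.0007 yaw err tool deg 0.5 tilt z [ 0.009  -0.0042 -1.    ]
delta cm [-0.23  0.07  2.35]
```

Call:
step_arm(moves=[{"xyz": [-0.2,0.1,1.0],"twist": 0},{"xyz": [0,0,0.7],"twist": 0},{"xyz": [0,0,0.3],"twist": 0},{"xyz": [0,0,0.2],"twist": 0},{"xyz": [0,0,0.2],"twist": 0}])

```text
time: 7.1
ee_pos: [0.5872, -0.0602, 0.0772]
tcp_rot: [[0.977, 0.212, 0.007], [0.212, -0.977, -0.003], [0.006, 0.005, -1.0]]
wrist_force: [-1.9, -3.3, 7.5]
grip_width: 0.0003
```

Call:
step_arm(moves=[{"xyz": [0,0,0.2],"twist": 0},{"xyz": [0,0,0.1],"twist": 0}])

```text
time: 7.3
ee_pos: [0.5873, -0.0602, 0.0765]
tcp_rot: [[0.977, 0.214, 0.007], [0.214, -0.977, -0.005], [0.006, 0.007, -1.0]]
wrist_force: [-2.6, -1.3, 9.2]
grip_width: 0.0003
```

Call:
step_arm(moves=[{"xyz": [0,0,0.2],"twist": 0},{"xyz": [0,0,0.1],"twist": 0}])

```text
time: 7.5
ee_pos: [0.5873, -0.0602, 0.0765]
tcp_rot: [[0.977, 0.215, 0.009], [0.215, -0.977, -0.006], [0.007, 0.008, -1.0]]
wrist_force: [-2.9, -1.7, 8.9]
grip_width: 0.0004
```

Call:
step_arm(moves=[{"xyz": [0,0,0.1],"twist": 0},{"xyz": [0,0,0],"twist": 0}])

```text
time: 7.7
ee_pos: [0.5873, -0.0601, 0.0782]
tcp_rot: [[0.976, 0.216, 0.01], [0.217, -0.976, -0.008], [0.008, 0.01, -1.0]]
wrist_force: [-2.9, -1.7, 5.2]
grip_width: 0.0002
```

Call:
step_arm(moves=[{"xyz": [0,0,0.3],"twist": 0},{"xyz": [0,0,0.3],"twist": 0}])

```text
time: 7.9
ee_pos: [0.5875, -0.0601, 0.0752]
tcp_rot: [[0.976, 0.218, 0.012], [0.218, -0.976, -0.009], [0.01, 0.011, -1.0]]
wrist_force: [-3.6, -1.1, 12.5]
grip_width: 0.0005
```

Call:
step_arm(moves=[{"xyz": [0,0,0.3],"twist": 0}])

```text
time: 8.0
ee_pos: [0.5875, -0.0601, 0.0743]
tcp_rot: [[0.976, 0.218, 0.013], [0.218, -0.976, -0.009], [0.01, 0.012, -1.0]]
wrist_force: [-4.3, -1.0, 14.9]
grip_width: 0.0004
```

Right: 14.9 N at 74.3 mm, about 2.6 N/mm. The middle is clearly softest, so I go to the middle tag.

Call:
step_arm(moves=[{"xyz": [0,0,-0.6],"twist": 0},{"xyz": [0,0,-1.5],"twist": 0},{"xyz": [-1,-1,-0.7],"twist": 0.9},{"xyz": [-3,-3,0],"twist": 0},{"xyz": [-2.5,-3,0],"twist": 0}])

```text
time: 8.5
ee_pos: [0.5101, -0.0032, 0.1028]
tcp_rot: [[0.98, 0.198, 0.019], [0.198, -0.98, -0.009], [0.017, 0.013, -1.0]]
wrist_force: [0.7, 0.5, -1.0]
grip_width: 0.0006
```

Call:
step_arm(moves=[{"xyz": [-1.5,-2,0],"twist": 0},{"xyz": [0,0,0],"twist": 0}])

```text
time: 8.7
ee_pos: [0.4837, 0.017, 0.1014]
tcp_rot: [[0.98, 0.199, 0.013], [0.199, -0.98, -0.008], [0.011, 0.01, -1.0]]
wrist_force: [0.9, -0.4, 0.7]
grip_width: 0.0005
```

Run:
```python
from h import *
to(P(-.05,0,.06))
im=shot('scene','scene1')
cv2.imwrite('pics/c1.png',cv2.resize(im['frame'][190:345,210:420,::-1],None,fx=3.6,fy=3.6,interpolation=cv2.INTER_CUBIC))
```

```text
t 8.7 p [0.4837 0.017  0.1014] F [ 0.89 -0.36  0.71] w 0.0005 yaw err tool deg -0.05 tilt z [ 0.0129 -0.0078 -0.9999]
delta cm [ 0.4  -0.05  4.14]
```

View pics/c1.png

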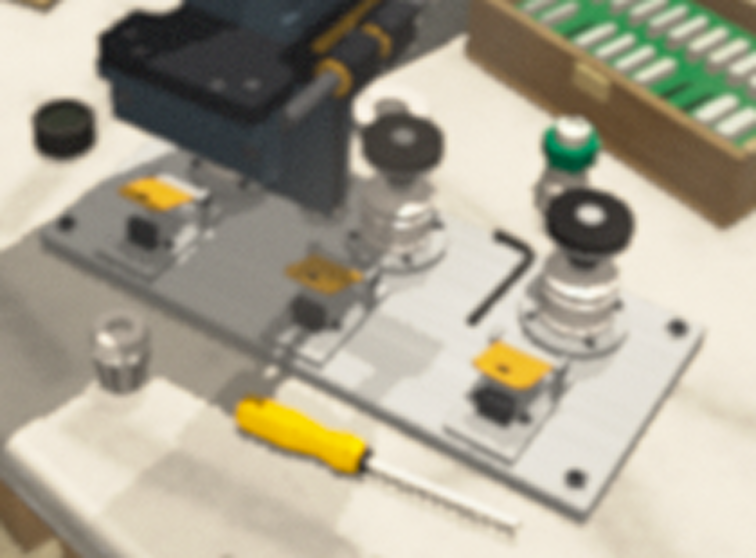

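The fingers hang over the middle tag (crop ~(320,210) above the tag at (320,270)). The other tags are raised and the loose parts are in place. Before descending I check that no gripper part hangs low over the pads.

Run:
```python
from h import *
im=dict(np.load('pics/scene1.npz'));W=world(im).reshape(-1,3);Q=(W-C)@R
m=(Q[:,2]>.095)&(abs(Q[:,0])<.15)&(abs(Q[:,1])<.16)&(Q[:,2]<.4)
q=Q[m]
for lo,hi in((-.15,-.07),(-.07,-.03),(-.03,.0),(0,.03),(.03,.06),(.06,.15)):
    s=q[(q[:,0]>lo)&(q[:,0]<hi)]
    if len(s): print(lo,hi,len(s),'min z',np.percentile(s[:,2],2).round(3),'y',s[:,1].min().round(3),s[:,1].max().round(3))
```

```text
-0.15 -0.07 8647 min z 0.185 y -0.052 0.057
-0.07 -0.03 2425 min z 0.108 y -0.055 0.055
-0.03 0.0 191 min z 0.194 y -0.037 -0.017
0 0.03 649 min z 0.183 y -0.038 0.012
0.03 0.06 33 min z 0.208 y -0.037 0.006
```

Call:
step_arm(moves=[{"xyz": [0.4,0,1.5],"twist": 0},{"xyz": [0,0,1.5],"twist": 0},{"xyz": [0,0,0.5],"twist": 0},{"xyz": [0,0,0],"twist": 0}])

```text
time: 9.15
ee_pos: [0.4929, 0.0165, 0.0666]
tcp_rot: [[0.98, 0.198, 0.02], [0.198, -0.98, -0.008], [0.018, 0.012, -1.0]]
wrist_force: [0.2, -0.8, -0.5]
grip_width: 0.0006
```

```bash
python3 -c "
from h import *
to(P(-.05,0,.0345))"
```

```text
t 9.15 p [0.4929 0.0165 0.0666] F [ 0.19 -0.78 -0.51] w 0.0006 yaw err tool deg -0.1 tilt z [ 0.0203 -0.0085 -0.9998]
delta cm [-0.5  -0.28  3.19]
```

Clearance is fine: the lowest part is 82 mm above the TCP. Descending onto the tag.

Call:
step_arm(moves=[{"xyz": [-0.5,-0.2,0.5],"twist": 0},{"xyz": [0,0,0.3],"twist": 0},{"xyz": [0,0,0.3],"twist": 0},{"xyz": [0,0,0.3],"twist": 0},{"xyz": [0,0,0.2],"twist": 0}])

```text
time: 9.65
ee_pos: [0.4892, 0.0168, 0.0506]
tcp_rot: [[0.98, 0.197, 0.024], [0.197, -0.98, -0.008], [0.021, 0.013, -1.0]]
wrist_force: [-0.3, 0.4, 0.3]
grip_width: 0.0007
```

Call:
step_arm(moves=[{"xyz": [0,0,0.3],"twist": 0},{"xyz": [0,0,0.3],"twist": 0},{"xyz": [0,0,0.2],"twist": 0}])

```text
time: 9.95
ee_pos: [0.4891, 0.0167, 0.0422]
tcp_rot: [[0.98, 0.197, 0.023], [0.197, -0.98, -0.009], [0.021, 0.013, -1.0]]
wrist_force: [-0.3, -0.3, 0.9]
grip_width: 0.0004
```

Call:
step_arm(moves=[{"xyz": [0,0,0.2],"twist": 0},{"xyz": [0,0,0.2],"twist": 0}])

```text
time: 10.15
ee_pos: [0.4892, 0.0167, 0.0379]
tcp_rot: [[0.98, 0.197, 0.023], [0.197, -0.98, -0.009], [0.021, 0.013, -1.0]]
wrist_force: [-0.6, 0.5, 1.4]
grip_width: 0.0006
```

Call:
step_arm(moves=[{"xyz": [0,0,0.2],"twist": 0},{"xyz": [0,0,0.1],"twist": 0}])

```text
time: 10.35
ee_pos: [0.4893, 0.0167, 0.0356]
tcp_rot: [[0.98, 0.197, 0.023], [0.197, -0.98, -0.009], [0.021, 0.013, -1.0]]
wrist_force: [-4.3, -0.2, 18.3]
grip_width: 0.0006
```

The force rose to 18 N at 35.6 mm, so the tag is on its rest. Lifting off and checking.

Call:
step_arm(moves=[{"xyz": [0,0,-0.4],"twist": 0},{"xyz": [0,0,-2],"twist": 0},{"xyz": [0,0,-4],"twist": 0},{"xyz": [0,0,-4],"twist": 0},{"xyz": [-2,0,-4],"twist": 0}])

```text
time: 10.85
ee_pos: [0.4655, 0.0141, 0.1788]
tcp_rot: [[0.98, 0.197, 0.014], [0.197, -0.98, -0.009], [0.012, 0.011, -1.0]]
wrist_force: [0.3, 0.5, 0.5]
grip_width: 0.0005
```

Call:
step_arm(moves=[{"xyz": [-4,-4,-1],"twist": 0},{"xyz": [-4,-4,-1],"twist": 0},{"xyz": [0,-4,0],"twist": 0},{"xyz": [0,-4,0],"twist": 0},{"xyz": [0,-4,0],"twist": 0}])

```text
time: 11.35
ee_pos: [0.3568, 0.1903, 0.2008]
tcp_rot: [[0.982, 0.186, 0.034], [0.187, -0.982, -0.006], [0.032, 0.012, -0.999]]
wrist_force: [0.5, 1.6, 0.1]
grip_width: 0.0002
```

Run:
```python
from h import *
to(P(-.05,0,.0345))
im=shot('scene','scene2');t=shot('top','top2')
cv2.imwrite('pics/c2.png',cv2.resize(im['frame'][190:345,210:420,::-1],None,fx=3.6,fy=3.6,interpolation=cv2.INTER_CUBIC))
for n,i in(('scene0',dict(np.load('pics/scene0.npz'))),('scene2',im),('top2',t)):
    Q=((world(i).reshape(-1,3)-C)@R)
    hs=cv2.cvtColor(i['frame'],cv2.COLOR_RGB2HSV).reshape(-1,3)
    for y in(.1,0,-.1):
        q=Q[(abs(Q[:,1]-y)<.012)&(Q[:,0]>-.055)&(Q[:,0]<-.026)&(Q[:,2]>.028)&(Q[:,2]<.07)]
        f=np.polyfit(q[:,0],q[:,2],1) if len(q)>8 else None
        p=Q[(np.hypot(Q[:,0]-.032,Q[:,1]-y)<.02)&(Q[:,2]>.07)&(Q[:,2]<.09)]
        print(n,y,len(q),'slope deg',None if f is None else np.degrees(np.arctan(-f[0])).round(1),'z@-47',None if f is None else np.polyval(f,-.047).round(4),'pad z',np.median(p[:,2]).round(4) if len(p) else None)
d0=np.load('pics/top0.npz')['z_map'];m=(abs(t['z_map']-d0)>.006).astype(np.uint8);m=cv2.morphologyEx(m,cv2.MORPH_OPEN,np.ones((3,3)))
n,L,st,c=cv2.connectedComponentsWithStats(m)
print('top changes',[(st[k,4],c[k].round()) for k in range(1,n)])
```

```text
t 11.35 p [0.3568 0.1903 0.2008] F [0.5  1.62 0.09] w 0.0002 yaw err tool deg -0.79 tilt z [ 0.034  -0.0058 -0.9994]
delta cm [ 9.13 19.17 17.16]
scene0 0.1 123 slope deg -4.1 z@-47 0.0401 pad z 0.0794
scene0 0 148 slope deg -0.3 z@-47 0.0407 pad z 0.079
scene0 -0.1 182 slope deg -0.9 z@-47 0.0403 pad z 0.0794
scene2 0.1 121 slope deg -1.2 z@-47 0.0408 pad z 0.0793
scene2 0 174 slope deg -1.9 z@-47 0.0349 pad z 0.0791
scene2 -0.1 181 slope deg 1.4 z@-47 0.0407 pad z 0.0793
top2 0.1 141 slope deg 24.7 z@-47 0.0477 pad z 0.0797
top2 0 151 slope deg 1.7 z@-47 0.0358 pad z 0.079
top2 -0.1 145 slope deg 21.4 z@-47 0.0466 pad z 0.0799
top changes [(np.int32(87), array([348., 252.])), (np.int32(9957), array([245., 364.])), (np.int32(9), array([542., 320.])), (np.int32(9), array([ 22., 330.])), (np.int32(20), array([156., 339.])), (np.int32(9), array([396., 340.])), (np.int32(9), array([503., 339.])), (np.int32(9), array([183., 343.])), (np.int32(15), array([132., 345.])), (np.int32(9), array([436., 347.])), (np.int32(9), array([ 80., 352.])), (np.int32(9), array([515., 352.])), (np.int32(9), array([540., 365.])), (np.int32(9), array([178., 384.])), (np.int32(12), array([422., 386.])), (np.int32(21), array([ 34., 392.])), (np.int32(9), array([546., 394.])), (np.int32(9), array([475., 396.])), (np.int32(972), array([ 23., 410.])), (np.int32(9), array([461., 397.])), (np.int32(12), array([470., 403.])), (np.int32(9), array([283., 409.])), (np.int32(11), array([171., 418.])), (np.int32(8), array([140., 418.]))]
```

View pics/c2.png

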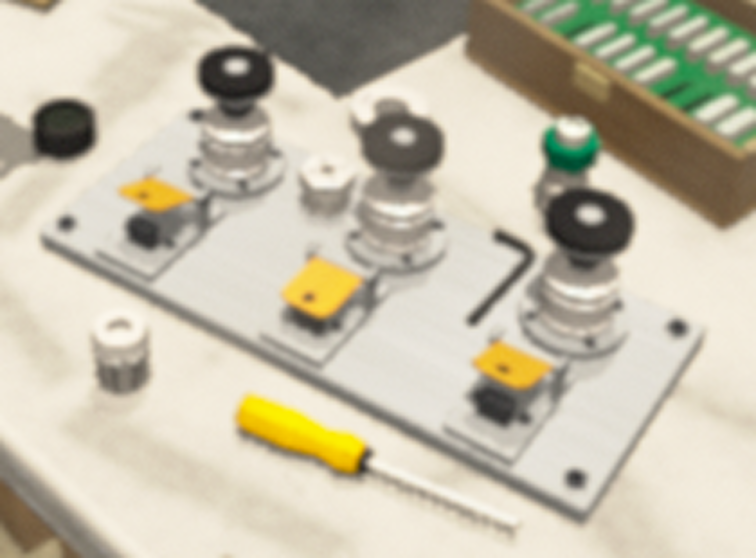

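The picture shows the middle tag level at (320,288). The left tag (155,193) and right tag (512,365) are raised, and all loose parts are where they were. Handing in.

```bash
python3 -c "
from h import *
print(ctrl.close_job())"
```

```text
the job is handed in; nothing more can be done
None
```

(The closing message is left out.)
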